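# Make up two brake-job kits and stow one under the shelf

## Task

Make up the two brake kits: the orange screwdriver and the adjuster strut go in the two long bays of the blue tray, one in each, and the chrome pin and the hex nut go in the yellow tray, the pin in its longer bay and the nut in the small one, everything lying flat inside its bay. When the blue kit is complete, slide its tray straight under the low shelf until its front edge is flush with the shelf's front edge, with only the pull tab sticking out. Leave the yellow tray where it stands, and do not disturb the tape roll, the oil stone or the paint marker.

Things in the scene. Friction and masses are not known exactly. Their poses are not given: they have to be found in the camera images.
- driver: Pocket screwdriver with orange handle, 22 x 132 x 25 mm, 60 g; lies flat on the bench; origin: centre of its underside outline; y runs along it from handle to blade. The handle (y -66 to +11 mm) is 22 mm wide and high: grip it across x near y = -25 mm.
- strut: Brake adjuster strut, a brownish metal rod with a star wheel, 24 x 127 x 24 mm, 70 g; lies flat on the bench; origin: centre of its underside outline; y runs along it. The star wheel (24 mm across) sits at y = -8 mm; grip the rod across x near y = +22 mm, where it is 12 mm wide and about 10 mm high.
- pin: Smooth light-grey chrome pin with a thinner stub end, lying, 17 x 80 x 17 mm, 80 g; lies flat on the bench; origin: centre of its underside outline; y runs along it. Grip the barrel across x near y = +5 mm: the part that the fingers feel is 12 mm wide and 10 mm high.
- nut: Light-grey steel hex nut, 22 mm across flats (along its x), 24 mm along y, 12 mm high, 35 g; lies flat on the bench; origin: centre of its underside outline; z up through the hole.
- blue_tray: Blue kit tray, 120 (x) x 170 (y) mm, 0.45 kg, loose. Origin: centre of underside; x from tab side to back. Floor 3 mm thick, ribs to 6 mm. Grey bays centred at x -30 and +30, y 0, long along y: both 46 x 154 mm. Upright pull tab at the front: x -114 to -70, 12 thick (y), 48 high; grip across y, about 34 up.
- yellow_tray: Yellow kit tray, 120 (x) x 170 (y) mm, 0.45 kg, loose. Origin: centre of underside; x from tab side to back. Floor 3 mm thick, ribs to 6 mm. Grey bays centred at x -30 and +30, y 0, long along y: front one (-30) small, 46 x 50 mm; back one (+30) longer, 46 x 108 mm. Upright pull tab at the front: x -114 to -70, 12 thick (y), 48 high; grip across y, about 34 up.
- riser: Low plywood shelf fixed behind the trays, 125 (x) x 580 (y) x 54 mm high: 12 mm board on two end cheeks, open in front, 42 mm free beneath. Origin: centre of footprint at bench height, x to the back; front edge at x = -62.5 mm, free between y -278 and +278 mm. A tray tab cannot pass beneath: it stops the tray 10 mm past flush. Spanner and spring fixed on top.
- tape: Black tape roll, 70 mm across, 19 mm high, not part of the job. Origin: centre of underside.
- stone: Dark grey oil stone, 25 x 51 x 13 mm, not part of the job. Origin: centre of underside.
- paint_pen: White and yellow paint marker, 15 x 125 x 16 mm, not part of the job. Origin: centre of underside.

How it is judged:
By the outcome, as a careful person would: the job done as asked, in the order asked, and still so for the second after the job is handed in, with the robot touching nothing.
It also fails if it takes over 115 s, if anything falls off the work surface, if the arm or the gripper's body presses on something with over 40 N, if the wrist force passes 120 N, or if a joint passes its speed limit or range.

## Robot

A 7-joint arm with a two-finger parallel gripper is mounted at the origin on a cart in front of the work surface, level with it; the furniture and walls round the work are solid. World frame = base frame: x ahead of the robot, y to its left, z up, the work surface at z = 0. Lengths are in m, angles in rad, forces in N, time in s.
With the tool pointing down it reaches from about 0.4 to 0.875 m from the base axis. Payload 19.3 kg.
Tool frame: the origin (TCP) lies midway between the tips of the shut fingers; the grasp point (between the pads) lies 19 mm behind it; x points along the fingers, y is the direction in which the jaws open and shut, and the axes are right-handed (so a half turn about x gives the same grasp; the last joint's range is limited). The gripper opens to 85 mm and grips with 20 to 120 N. Pads are 22 mm wide; open, the fingers measure 114 mm over their backs; the gripper's body (76 mm by 85 mm) begins 54 mm behind the grasp point. The pads swing forward as they close: fully open they stand 13 mm farther back than shut.
Start: joints at [-1.181, 0.521, -0.036, 1.599, 0.021, 1.021, -0.113], TCP at [0.277, 0.56, 0.231] pointing down, gripper open.
Joint ranges: [-2.91, 2.91], [-0.3, 2.13], [-1.5, 1.42], [0.17, 2.43], [-1.26, 4.41], [0.16, 1.93], [-2.52, 2.52]. Speed limits (rad/s): [1.89, 1.89, 2.39, 2.39, 3.01, 3.01, 3.01].

## Interface

Orientations are given as [roll, pitch, yaw] about the fixed x, y, z axes, in that order (R = Rz(yaw) Ry(pitch) Rx(roll)).
In Python, from workcell import telemetry, vision, workorder gives the robot as it stands. The module is installed in compiled form; this text tells all that it offers.
- The arm moves only by the tool play_rows, never from a script. Its argument "deltas" is a list of rows, each a list of 7 numbers: the shift along the world's x, y, z in mm, then the turn, a rotation vector about the world's x, y, z in degrees, then the finger opening in mm, from 0 to 85.4. In form: [[x, y, z, wx, wy, wz, jaw], ...]. A call has 1 to 8 rows; each row shifts and turns the commanded pose from where the row before left it; what a row does not reach is not made up. A row lasts 1/8 s, in which the tool goes at most 62.5 mm and 10.7 degrees, less where a joint would pass 70% of its speed; a pose out of reach is approached as far as the arm can. A call with a gripper value outside its range is refused whole. The fingers move at their own pace and stop on an object; "grip_force" is the grip in N (left out, the last holds). Time passes only in rows, so rows that do not move let the fingers close. It gives the time, the measured TCP pose, the force and the opening at its end, in the units of the state.
- telemetry.observe(): the state, without advancing time (a new reading comes with each control period).
- vision.grab_frame(name): name is "scene" or "side" or "wrist"; returns the picture (420x560x3 uint8, red, green, blue); there is no depth.
- vision.camera_info(name): a dict with "mtx" (3x3 intrinsics, pixels), "rvec" (rotation vector, rad) and "tvec" (3), from world to camera coordinates, as OpenCV has them. Camera axes: x right, y down, z forward; pixel columns grow to the right and rows downward; lengths in m; the calibration is good to about 2 mm. A picture is of the moment at which its call begins: read the wrist's pose just before it. camera_info takes no time and is no camera call; for the wrist camera it gives the pose at the moment of the call.
- workorder.job_done(): hands the job in, once; it reports no verdict.
The state is a dict: "clock": time; "qpos": joint angles; "qd": joint speeds; "joint_efforts": joint torques, N m; "position": TCP position; "tool_rot": TCP orientation; "force": force on the tool from outside, world axes, zero at the start; "moment": the same for the moment, N m; "grip_width": finger opening in m.
Only numpy, scipy, OpenCV 4.12 (cv2) and the standard library are available. Lean on these libraries where they do the work, as an engineer would, in place of code of your own. Each camera call takes 0.05 s, during which the arm holds its last target. There are 200 camera calls.

## Working session

There is one attempt and no reset: what is moved stays moved. The work goes in short steps, Python scripts to look and compute and a tool call to move; the robot and the scene stay as the last step left them, time stands still between calls to the robot, and variables do not carry over. Pictures are saved under pics/ and viewed, about 12 in all and at most 16, crops included, and the job is handed in when it is done.

Besides the shell and the picture viewer there is one more tool, called after ">>>" by a JSON object that holds its "op" and its "data". play_rows: Moves the arm, as the interface text tells. Its arguments: {"type":"object","properties":{"deltas":{"type":"array","items":{"type":"array","items":{"type":"number"}}},"grip_force":{"type":"number"}},"required":["deltas"]}

```bash
mkdir -p pics; cat > h.py <<'E'
import numpy as np, cv2
from workcell import telemetry, vision, workorder
def cam(n):
    c=vision.camera_info(n); R=cv2.Rodrigues(np.array(c['rvec'],float))[0]
    return np.array(c['mtx'],float),R,np.array(c['tvec'],float).ravel()
def ray(c,uv,z):
    K,R,t=c; uv=np.atleast_2d(np.array(uv,float))
    d=np.c_[uv,np.ones(len(uv))]@np.linalg.inv(K).T@R; o=-R.T@t
    return o+d*((z-o[2])/d[:,2])[:,None]
def proj(c,P):
    K,R,t=c; p=np.atleast_2d(P)@R.T+t; p=p@K.T; return p[:,:2]/p[:,2:]
def shot(n,f):
    c=cam(n); im=vision.grab_frame(n)[:,:,::-1].copy(); cv2.imwrite('pics/'+f+'.png',im); return c,im
E
python3 - <<'E'
from h import *
s=telemetry.observe();print(s)
for n in('scene','side'):
    c,im=shot(n,n+'0'); print(n,-c[1].T@c[2],c[0][0,0])
E
```

```text
{'clock': 0.0, 'qpos': array([-1.18121878,  0.52204504, -0.03634547,  1.60001403,  0.02122152,
        1.02112068, -0.11277748]), 'qd': array([ 1.50888467e-03, -3.84199487e-04, -8.09755763e-04, -5.31125561e-04,
        2.43589827e-05, -2.39922087e-04, -6.53647960e-04]), 'joint_efforts': array([-3.86686061e-04, -9.27111697e+01,  1.97938643e+00, -3.69929802e+01,
        1.77304144e-02,  8.24266579e-03,  3.50644757e-05]), 'position': array([0.27721671, 0.55976282, 0.23070405]), 'tool_rot': array([-1.49052672,  1.56959497, -1.95026469]), 'force': array([-0.01021466,  0.12938133,  0.15178156]), 'moment': array([ 0.00869299,  0.05062454, -0.0571613 ]), 'grip_width': 0.08536177045996654}
scene [-0.59072047  0.84028006  0.75529136] 488.8080612495725
side [0.47680601 1.23648034 1.04032052] 465.7282660515668
```

View pics/scene0.png

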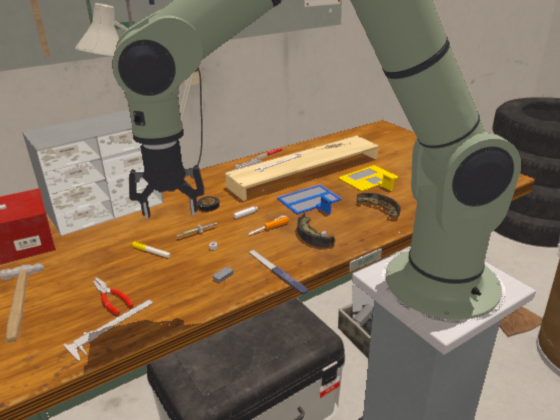

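View pics/side0.png

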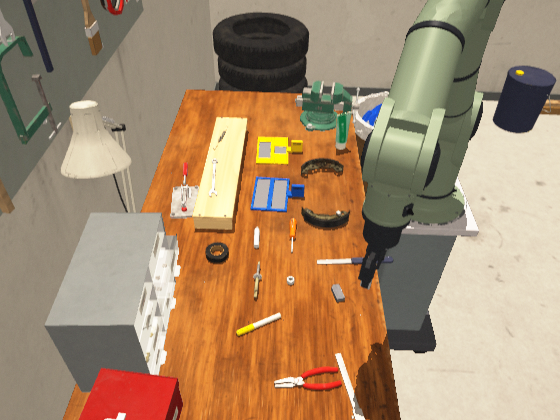

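The side picture shows everything: tape (217,252), pin (257,237), driver (293,235), strut (258,280), nut (290,281), stone (338,293), pen (259,324), blue tray (270,194), yellow tray (273,150). I'll cast rough rays from these, then look from the wrist.

```bash
python3 - <<'E'
from h import *
c=cam('side')
im=cv2.imread('pics/side0.png')
for n,uv,z in [('tape',(217,252),.01),('pin',(257,237),.008),('driver',(293,235),.011),('strut',(258,280),.01),('nut',(290,281),.006),('stone',(338,293),.006),('pen',(259,324),.008),('blue',(270,194),.005),('yel',(273,150),.005),('rise_nearfront',(231,227),.042),('rise_farfront',(246,118),.054)]:
    print(n,ray(c,uv,z).round(3)[0])
c2=cam('scene')
for n,uv,z in [('pin',(245,212),.008),('nut',(212,246),.006),('strut',(197,230),.01),('driver',(270,226),.01)]:
    print(n,ray(c2,uv,z).round(3)[0])
c=cam('wrist'); s=telemetry.observe(); print('wristcam',-c[1].T@c[2]-s['position'],c[0],c[1])
E
```

```text
tape [0.673 0.308 0.01 ]
pin [0.559 0.238 0.008]
driver [0.448 0.227 0.011]
strut [0.544 0.408 0.01 ]
nut [0.454 0.403 0.006]
stone [0.321 0.439 0.006]
pen [0.532 0.55  0.008]
blue [0.529 0.029 0.005]
yel [ 0.53  -0.23   0.005]
rise_nearfront [0.638 0.233 0.042]
rise_farfront [ 0.644 -0.372  0.054]
pin [0.563 0.238 0.008]
nut [0.455 0.403 0.006]
strut [0.549 0.404 0.01 ]
driver [0.447 0.22  0.01 ]
wristcam [-0.07165481  0.03485542  0.14354199] [[328.93130815   0.         283.98788453]
 [  0.         328.93130815 209.32286534]
 [  0.           0.           1.        ]] [[ 4.43001207e-01  8.96520591e-01 -8.71942832e-04]
 [ 8.53881036e-01 -4.21634782e-01  3.05141421e-01]
 [ 2.73197926e-01 -1.35922553e-01 -9.52306649e-01]]
```

```bash
cat >> h.py <<'E'
from scipy.spatial.transform import Rotation as Ro
def tool():
    s=telemetry.observe(); R=Ro.from_euler('xyz',s['tool_rot']).as_matrix()
    print('t',round(s['clock'],2),'p',(s['position']*1000).round(1),'jawdir deg',round(np.degrees(np.arctan2(R[1,1],R[0,1])),1),'appr',R[:,0].round(3),'F',s['force'].round(1),'w',round(s['grip_width']*1000,1),'q',s['qpos'].round(2))
    return s,R
E
python3 -c "
from h import *
tool()"
```

```text
t 0.1 p [277.2 559.8 230.8] jawdir deg 63.7 appr [-0.    -0.001 -1.   ] F [ 0.5 -0.5  0.5] w 85.8 q [-1.18  0.52 -0.04  1.6   0.02  1.02 -0.11]
```

>>> {"op": "play_rows", "data": {"deltas": [[24, -35, 8, 0, 0, 0, 60], [24, -35, 8, 0, 0, 0, 60], [24, -35, 8, 0, 0, 0, 60], [24, -35, 8, 0, 0, 0, 60], [24, -35, 8, 0, 0, 0, 60], [24, -35, 8, 0, 0, 0, 60], [0, 0, 0, 0, 0, 0, 60]]}}

```text
clock: 0.98
position: [0.4234, 0.3474, 0.2798]
tool_rot: [0.086, 1.57, -0.379]
force: [-0.3, 0.2, 0.1]
grip_width: 0.0604
```

```bash
python3 -c "
from h import *
tool(); shot('wrist','w1'); np.savez('w1.npz',*cam('wrist'))"
```

```text
t 0.97 p [423.4 347.4 279.8] jawdir deg 63.4 appr [ 0.001 -0.    -1.   ] F [-0.3  0.2  0.1] w 60.4 q [-0.81  0.35  0.02  1.75 -0.01  1.04  0.32]
```

View pics/w1.png

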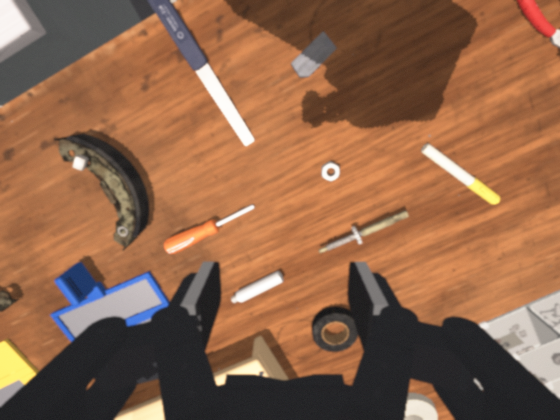

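The wrist picture shows all four parts: driver from handle end (166,246) to tip (254,207), strut (320,250) to (407,213) with its wheel at (357,236), pin (235,298) to (283,278) with the stub at left, nut (331,172). The blue tab is at (78,285).

```bash
python3 - <<'E'
from h import *
z=np.load('w1.npz');c=(z['arr_0'],z['arr_1'],z['arr_2'])
im=cv2.imread('pics/w1.png');hsv=cv2.cvtColor(im,cv2.COLOR_BGR2HSV)
def blob(m,box,name,h):
    x0,y0,x1,y1=box; M=np.zeros_like(m);M[y0:y1,x0:x1]=m[y0:y1,x0:x1]
    k=max(cv2.findContours(M,cv2.RETR_EXTERNAL,cv2.CHAIN_APPROX_NONE)[0],key=cv2.contourArea)
    P=ray(c,k[:,0,:].astype(float),h)[:,:2].astype(np.float32)*1000
    (a,b),(w,l),an=cv2.minAreaRect(P)
    B=cv2.boxPoints(((a,b),(w,l),an)); e=B[1]-B[0];f=B[2]-B[1]; L=e if np.hypot(*e)>np.hypot(*f) else f
    print(name,'ctr',round(a,1),round(b,1),'size',round(w,1),round(l,1),'longdir',round(np.degrees(np.arctan2(L[1],L[0]))%180,1))
H,S,V=cv2.split(hsv)
org=((H<14)&(S>190)&(V>170)).astype(np.uint8)*255
wh=((S<60)&(V>150)).astype(np.uint8)*255
blob(org,(155,190,265,260),'handle',.011)
blob(wh,(215,265,300,310),'pin',.008)
blob(wh,(315,155,350,190),'nut',.012)
for n,uv,h in [('driver',[(166,246),(254,207)],.011),('strut',[(320,250),(357,236),(407,213)],.01),('pin',[(235,298),(283,278)],.008)]:
    p=ray(c,uv,h)*1000;d=p[-1]-p[0];print(n,p.round(0).tolist(),'len',np.linalg.norm(d).round(1),'dir',np.degrees(np.arctan2(d[1],d[0])).round(1),'mid',((p[0]+p[-1])/2).round(1))
print(ray(c,[(331,172)],.012)*1000)
E
```

```text
Traceback (most recent call last):
ValueError: max() iterable argument is empty
```

```bash
python3 - <<'E'
from h import *
z=np.load('w1.npz');c=(z['arr_0'],z['arr_1'],z['arr_2'])
im=cv2.imread('pics/w1.png');hsv=cv2.cvtColor(im,cv2.COLOR_BGR2HSV)
print('handle hsv',hsv[236,190],'pin',hsv[287,260],'nut',hsv[165,331],hsv[172,331],'blue',hsv[290,95])
def blob(m,box,name,h):
    x0,y0,x1,y1=box; M=np.zeros_like(m);M[y0:y1,x0:x1]=m[y0:y1,x0:x1]
    ks=cv2.findContours(M,cv2.RETR_EXTERNAL,cv2.CHAIN_APPROX_NONE)[0]
    if not ks: print(name,'none');return
    k=max(ks,key=cv2.contourArea)
    P=ray(c,k[:,0,:].astype(float),h)[:,:2].astype(np.float32)*1000
    (a,b),(w,l),an=cv2.minAreaRect(P)
    B=cv2.boxPoints(((a,b),(w,l),an)); e=B[1]-B[0];f=B[2]-B[1]; L=e if np.hypot(*e)>np.hypot(*f) else f
    print(name,'ctr',round(a,1),round(b,1),'size',round(w,1),round(l,1),'longdir',round(np.degrees(np.arctan2(L[1],L[0]))%180,1))
H,S,V=cv2.split(hsv)
org=((H<16)&(S>195)&(V>150)).astype(np.uint8)*255
wh=((S<70)&(V>140)).astype(np.uint8)*255
blob(org,(155,190,265,260),'handle',.011)
blob(wh,(215,265,300,310),'pin',.008)
blob(wh,(315,155,350,190),'nut',.012)
for n,uv,h in [('driver',[(166,246),(254,207)],.011),('strut',[(320,250),(357,236),(407,213)],.01),('pin',[(235,298),(283,278)],.008)]:
    p=ray(c,uv,h)*1000;d=p[-1]-p[0];print(n,p.round(0).tolist(),'len',np.linalg.norm(d).round(1),'dir',np.degrees(np.arctan2(d[1],d[0])).round(1),'mid',((p[0]+p[-1])/2).round(1))
print(ray(c,[(331,172)],.012)*1000)
E
```

```text
handle hsv [ 14 143 255] pin [ 30   1 255] nut [ 18   5 253] [ 12 150 179] blue [110 168 225]
handle none
pin ctr 557.8 235.9 size 19.7 83.1 longdir 93.0
nut ctr 448.8 400.3 size 22.9 23.0 longdir 153.6
driver [[444.0, 158.0, 11.0], [448.0, 292.0, 11.0]] len 133.7 dir 88.2 mid [446.1 224.7  11. ]
strut [[543.0, 343.0, 10.0], [547.0, 397.0, 10.0], [546.0, 469.0, 10.0]] len 125.3 dir 88.8 mid [544.7 406.   10. ]
pin [[559.0, 201.0, 8.0], [561.0, 278.0, 8.0]] len 76.9 dir 88.7 mid [559.7 239.6   8. ]
[[450.39929795 400.82122719  12.        ]]
```

>>> {"op": "play_rows", "data": {"deltas": [[12, -35, 6, 0, 0, 0, 50], [14, -36, 6, 0, 0, 0, 50], [14, -36, 6, 0, 0, 0, 50], [14, -36, 6, 0, 0, 0, 50], [13, -36, 6, 0, 0, 0, 50], [0, 0, 0, 0, 0, 0, 50]]}}

```text
clock: 1.78
position: [0.4889, 0.1696, 0.3094]
tool_rot: [-0.505, 1.57, -0.967]
force: [0.5, 1.0, -0.5]
grip_width: 0.0505
```

```bash
python3 -c "
from h import *
tool(); shot('wrist','w2'); np.savez('w2.npz',*cam('wrist'))"
```

```text
t 1.77 p [488.9 169.6 309.4] jawdir deg 63.5 appr [ 0. -0. -1.] F [ 0.5  1.  -0.5] w 50.5 q [-0.53  0.27  0.1   1.78 -0.03  1.09  0.69]
```

View pics/w2.png

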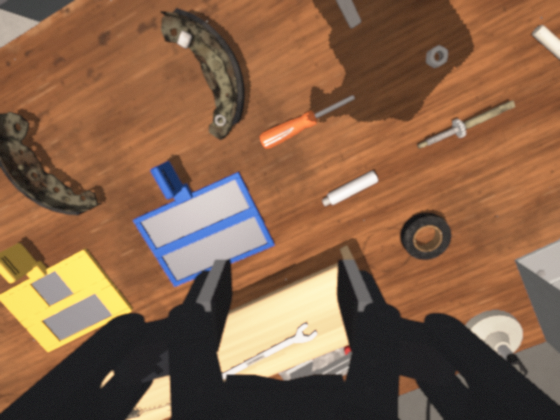

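Both trays are clear: blue corners (135,219),(240,174),(273,244),(178,287), yellow corners (0,293),(84,250),(133,310),(48,352), yellow bays at (51,289) and (77,317). Shelf end corner at (338,263).

```bash
python3 - <<'E'
from h import *
z=np.load('w2.npz');c=(z['arr_0'],z['arr_1'],z['arr_2'])
im=cv2.imread('pics/w2.png');H,S,V=cv2.split(cv2.cvtColor(im,cv2.COLOR_BGR2HSV))
def q(n,uv,h):
    p=ray(c,uv,h)*1000; print(n,p[:,:2].round(0).tolist(),'mid',p.mean(0)[:2].round(1)); return p
p=q('blue',[(135,219),(240,174),(273,244),(178,287)],.006); print(np.linalg.norm(p[0]-p[1]),np.linalg.norm(p[1]-p[2]),'yaw',np.degrees(np.arctan2(*(p[0]-p[1])[:2])))
p=q('yel',[(0,293),(84,250),(133,310),(48,352)],.006);print(np.linalg.norm(p[0]-p[1]),np.linalg.norm(p[1]-p[2]))
q('ybays',[(51,289),(77,317)],.004)
q('bbays',[(200,213),(217,250)],.004)
q('tab b top',[(160,168),(176,194)],.048)
q('shelf edge',[(338,263),(231,306)],.054)
q('driver',[(262,140),(354,97)],.011)
q('pin',[(325,200),(376,178)],.008)
q('strut',[(419,144),(513,104)],.01)
q('nut',[(437,56)],.012)
# grey bays by mask
m=((S<45)&(V>120)).astype(np.uint8)*255
for n,b in [('blue',(135,170,275,285)),('yel',(20,260,120,345))]:
    M=np.zeros_like(m);M[b[1]:b[3],b[0]:b[2]]=m[b[1]:b[3],b[0]:b[2]]
    for k in cv2.findContours(M,0,1)[0]:
        if cv2.contourArea(k)>300:
            P=ray(c,k[:,0].astype(float),.003)[:,:2].astype(np.float32)*1000; print(n,cv2.minAreaRect(P))
E
```

```text
blue [[463.0, -56.0], [472.0, 111.0], [586.0, 104.0], [585.0, -60.0]] mid [526.4  24.9]
167.26645058706507 113.87050288846339 yaw -176.8152918148918
yel [[472.0, -313.0], [470.0, -152.0], [589.0, -145.0], [594.0, -318.0]] mid [ 531.  -231.8]
161.32657646868907 118.91226442726641
ybays [[501.0, -239.0], [561.0, -235.0]] mid [ 531. -237.]
bbays [[497.0, 32.0], [558.0, 25.0]] mid [527.5  28.1]
tab b top [[416.0, 35.0], [453.0, 35.0]] mid [434.8  34.5]
shelf edge [[631.0, 181.0], [626.0, 20.0]] mid [628.4 100.2]
driver [[444.0, 160.0], [448.0, 290.0]] mid [446.4 224.8]
pin [[557.0, 201.0], [560.0, 277.0]] mid [558.6 238.7]
strut [[542.0, 344.0], [547.0, 469.0]] mid [544.2 406.8]
nut [[450.0, 399.0]] mid [449.5 398.8]
blue ((556.6986083984375, 20.36117172241211), (152.79457092285156, 47.04331588745117), 87.96562194824219)
blue ((495.2557678222656, 22.65386962890625), (152.97512817382812, 45.00517272949219), 87.901611328125)
yel ((561.0892944335938, -236.4425506591797), (41.743629455566406, 101.76771545410156), 1.1668992042541504)
yel ((501.0979309082031, -238.29745483398438), (41.98447799682617, 43.80615997314453), 1.689868450164795)
```

>>> {"op": "play_rows", "data": {"deltas": [[-6, 4, -25, 0, 0, -9.5, 50], [-6, 4, -25, 0, 0, -9.5, 50], [-6, 4, -25, 0, 0, -9.5, 50], [-6, 4, -25, 0, 0, -9.5, 50], [-6, 4, -25, 0, 0, -9.5, 50], [-6, 4, -25, 0, 0, -9.5, 50], [-7, 6, -30, 0, 0, -8, 50], [0, 0, 0, 0, 0, 0, 45]]}}

```text
clock: 2.82
position: [0.4434, 0.2024, 0.1276]
tool_rot: [-1.055, 1.567, -2.646]
force: [0.0, 0.3, 0.2]
grip_width: 0.0449
```

```bash
python3 - <<'E'
from h import *
tool(); c,im=shot('wrist','w3'); np.savez('w3.npz',*c)
H,S,V=cv2.split(cv2.cvtColor(im,cv2.COLOR_BGR2HSV))
m=((H<18)&(S>120)&(V>200)).astype(np.uint8)*255
m=cv2.morphologyEx(m,cv2.MORPH_OPEN,np.ones((5,5)))
for k in cv2.findContours(m,0,1)[0]:
    if cv2.contourArea(k)>400:
        P=ray(c,k[:,0].astype(float),.011)[:,:2].astype(np.float32)*1000; print(cv2.minAreaRect(P))
E
```

```text
t 2.83 p [443.4 202.4 127.6] jawdir deg -1.1 appr [-0.004 -0.002 -1.   ] F [0.  0.3 0.2] w 44.9 q [-0.76  0.48  0.27  2.06 -0.21  0.64 -0.36]
((403.5408020019531, 63.127296447753906), (69.41754913330078, 20.857439041137695), 89.23228454589844)
((616.0050048828125, 94.53560638427734), (12.735679626464844, 49.025020599365234), 2.007448196411133)
((451.21295166015625, 193.8968048095703), (82.01611328125, 26.378429412841797), 87.65799713134766)
((423.21551513671875, 226.36746215820312), (38.77705383300781, 12.728575706481934), 85.8616943359375)
((643.45849609375, 244.33616638183594), (25.701427459716797, 52.099090576171875), 13.296162605285645)
((506.76019287109375, 245.43673706054688), (95.14137268066406, 13.931618690490723), 84.72486877441406)
((358.6632995605469, 234.40184020996094), (71.24417877197266, 116.03915405273438), 48.733543395996094)
((584.6901245117188, 189.88015747070312), (31.520002365112305, 206.4958038330078), 2.189901113510132)
((299.296142578125, 241.90846252441406), (114.91475677490234, 25.263059616088867), 79.48897552490234)
((596.1295776367188, 285.6530456542969), (8.195639610290527, 47.08613204956055), 1.3759112358093262)
((624.3978881835938, 270.5107421875), (23.139453887939453, 108.22760772705078), 7.347517967224121)
((525.7933959960938, 267.82403564453125), (158.12533569335938, 27.460037231445312), 88.89427947998047)
((511.8210144042969, 328.827392578125), (37.79142761230469, 10.786943435668945), 82.87905883789062)
((487.87017822265625, 274.4520568847656), (145.1652374267578, 30.033798217773438), 80.74845886230469)
((469.3199768066406, 339.42291259765625), (17.20600700378418, 14.977643966674805), 88.87671661376953)
```

View pics/w3.png

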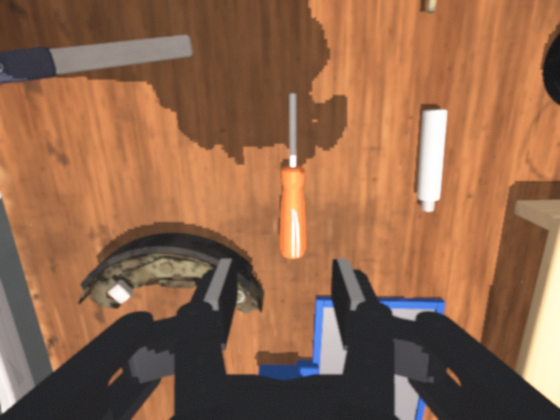

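The driver stands vertical in view, tip (292,94) to handle end (293,257). The pin is at (434,112) to (429,210), and the blue tray's left edge is on row 299, columns 317 to 443.

```bash
python3 - <<'E'
from h import *
z=np.load('w3.npz');c=(z['arr_0'],z['arr_1'],z['arr_2'])
for n,uv,h in [('driver',[(292,94),(293,257)],.011),('handle edges r225',[(281,225),(306,225)],.011),('pin',[(434,112),(429,210)],.008),('tray edge',[(317,298),(443,300)],.006),('shelf corner top',[(516,202)],.054)]:
    print(n,(ray(c,uv,h)*1000)[:,:2].round(1).tolist())
E
```

```text
driver [[448.9, 287.3], [448.3, 153.2]]
handle edges r225 [[438.5, 183.1], [459.6, 182.7]]
pin [[557.5, 272.3], [562.9, 193.3]]
tray edge [[470.2, 108.4], [587.0, 104.5]]
shelf corner top [[601.0, 213.4]]
```

>>> {"op": "play_rows", "data": {"deltas": [[2.5, -3, -40, 0, 0, 1, 45], [3, -4, -40, 0, 0, 0, 45], [0, 0, -30, 0, 0, 0, 45], [0, 0, -12, 0, 0, 0, 45], [0, 0, 0, 0, 0, 0, 20], [0, 0, 0, 0, 0, 0, 10], [0, 0, 0, 0, 0, 0, 10], [0, 0, 0, 0, 0, 0, 10]], "grip_force": 40}}

```text
clock: 3.88
position: [0.4515, 0.1945, 0.0083]
tool_rot: [2.169, 1.569, 0.592]
force: [-1.9, -0.4, 11.9]
grip_width: 0.0216
```

>>> {"op": "play_rows", "data": {"deltas": [[0, 0, 0, 0, 0, 0, 10], [0, 0, 0, 0, 0, 0, 10], [0, 0, 0, 0, 0, 0, 10], [0, 0, 15, 0, 0, 0, 10], [0, 0, 30, 0, 0, 0, 10], [0, 0, 30, 0, 0, 0, 10], [0, 0, 0, 0, 0, 0, 10]]}}

```text
clock: 4.75
position: [0.4519, 0.1947, 0.085]
tool_rot: [2.151, 1.567, 0.574]
force: [0.9, -0.0, -1.5]
grip_width: 0.0212
```

```bash
python3 -c "
from h import *
tool(); c,im=shot('wrist','w4'); np.savez('w4.npz',*c)"
```

```text
t 4.75 p [451.9 194.7  85. ] jawdir deg -0.3 appr [ 0.003  0.002 -1.   ] F [ 0.9 -0.  -1.5] w 21.2 q [-0.7   0.56  0.24  2.07 -0.25  0.53 -0.3 ]
```

View pics/w4.png

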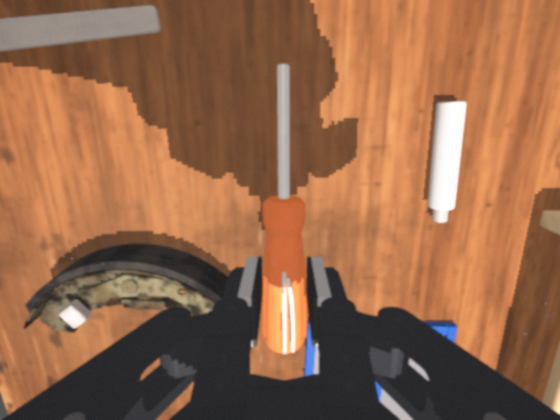

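>>> {"op": "play_rows", "data": {"deltas": [[6, -28, 0, 0, 0, -1.7, 10], [6, -28, 0, 0, 0, 0, 10], [6, -28, 0, 0, 0, 0, 10], [6, -28, 0, 0, 0, 0, 10], [6, -28, 0, 0, 0, 0, 10], [6, -28, 0, 0, 0, 0, 10], [6.5, -29, -10, 0, 0, 0, 10], [0, 0, -30, 0, 0, 0, 10]]}}

```text
clock: 5.8
position: [0.4942, -0.0052, 0.0424]
tool_rot: [1.349, 1.569, -0.261]
force: [-0.7, 0.3, -1.3]
grip_width: 0.0216
```

```bash
python3 -c "
from h import *
tool(); c,im=shot('wrist','w5'); c,im=shot('side','s5')
cv2.imwrite('pics/s5c.png',cv2.resize(im[120:260,190:350],None,fx=4,fy=4,interpolation=3))"
```

```text
t 5.8 p [494.2  -5.2  42.4] jawdir deg -2.2 appr [ 0.002 -0.001 -1.   ] F [-0.7  0.3 -1.3] w 21.6 q [-0.24  0.64  0.18  2.08 -0.24  0.44  0.08]
```

View pics/s5c.png

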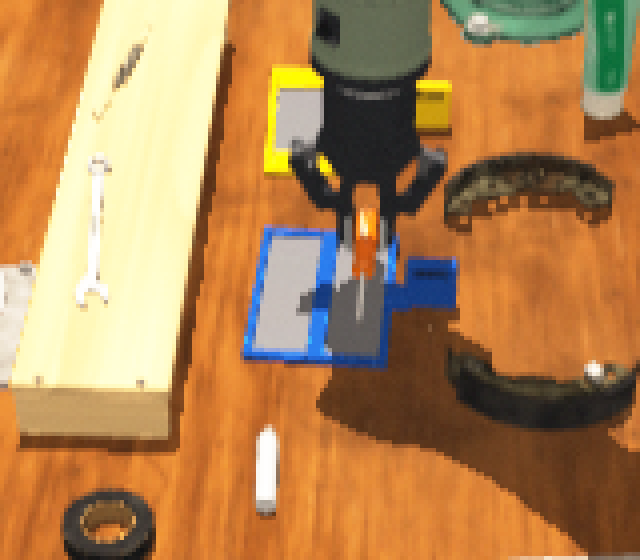

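The driver hangs over the front bay. I'll lower and release it.

>>> {"op": "play_rows", "data": {"deltas": [[0, 3, -15, 0, 0, 0, 10], [0, 0, -10, 0, 0, 0, 10], [0, 0, -5, 0, 0, 0, 10], [0, 0, 0, 0, 0, 0, 10], [0, 0, 0, 0, 0, 0, 30], [0, 0, 0, 0, 0, 0, 38], [0, 0, 0, 0, 0, 0, 38]]}}

```text
clock: 6.78
position: [0.4935, 0.0001, 0.0125]
tool_rot: [1.758, 1.57, 0.151]
force: [0.3, -0.2, -0.5]
grip_width: 0.0375
```

>>> {"op": "play_rows", "data": {"deltas": [[0, 0, 30, 0, 0, 0, 38], [2, 6, 50, 0, 0, 0, 38], [5, 50, 20, 0, 0, 0, 38], [7, 56, 0, 0, 0, 0, 38], [7, 56, 0, 0, 0, 0, 38], [7, 56, 0, 0, 0, 0, 38], [7, 56, 0, 0, 0, 0, 38], [7, 50, 0, 0, 0, 0, 38]]}}

```text
clock: 7.78
position: [0.5351, 0.3323, 0.1124]
tool_rot: [3.06, 1.571, 1.454]
force: [0.1, -0.3, -0.0]
grip_width: 0.038
```

>>> {"op": "play_rows", "data": {"deltas": [[5, 58, 0, 0, 0, 2, 38], [5, 40, 0, 0, 0, 0, 38], [0, 0, 0, 0, 0, 0, 38]]}}

```text
clock: 8.15
position: [0.5442, 0.4315, 0.1116]
tool_rot: [-2.65, 1.57, 2.065]
force: [0.0, -0.4, -0.5]
grip_width: 0.0381
```

```bash
python3 -c "
from h import *
tool(); c,im=shot('wrist','w6'); np.savez('w6.npz',*c)"
```

```text
t 8.15 p [544.2 431.5 111.6] jawdir deg 0.2 appr [-0.001  0.001 -1.   ] F [ 0.  -0.4 -0.5] w 38.1 q [-0.91  0.78  0.26  1.5  -0.24  0.89 -0.57]
```

View pics/w6.png

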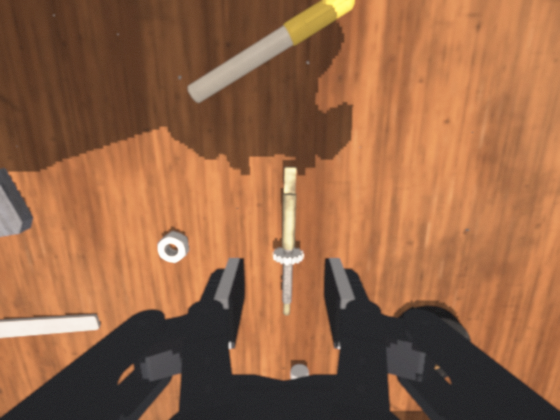

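The strut is vertical: end (290,168), wheel (288,256), lower end (287,313). The nut is at (172,247).

```bash
python3 - <<'E'
from h import *
z=np.load('w6.npz');c=(z['arr_0'],z['arr_1'],z['arr_2'])
for n,uv,h in [('strut',[(290,168),(288,256),(287,313)],.010),('rod edges r215',[(284,215),(296,215)],.012),('nut',[(172,247)],.010),('pen',[(193,96)],.008)]:
    print(n,(ray(c,uv,h)*1000)[:,:2].round(1).tolist())
im=cv2.imread('pics/w6.png');H,S,V=cv2.split(cv2.cvtColor(im,cv2.COLOR_BGR2HSV))
m=((S<60)&(V>120)).astype(np.uint8)*255;m[:225]=0;m[270:]=0;m[:,:150]=0;m[:,195:]=0
k=max(cv2.findContours(m,0,1)[0],key=cv2.contourArea)
P=ray(c,k[:,0].astype(float),.008)[:,:2].astype(np.float32)*1000; print(cv2.minAreaRect(P))
E
```

```text
strut [[546.9, 463.9], [546.0, 391.1], [545.5, 336.5]]
rod edges r215 [[542.5, 427.2], [551.9, 427.3]]
nut [[451.6, 398.7]]
pen [[477.5, 514.9]]
((451.44732666015625, 397.8538818359375), (28.199193954467773, 22.412965774536133), 45.157108306884766)
```

>>> {"op": "play_rows", "data": {"deltas": [[2.5, -5, -40, 0, 0, -0.7, 38], [0, -5, -40, 0, 0, 0, 38], [0, 0, -20, 0, 0, 0, 38], [0, 0, -9.5, 0, 0, 0, 38], [0, 0, 0, 0, 0, 0, 38], [0, 0, 0, 0, 0, 0, 15], [0, 0, 0, 0, 0, 0, 4], [0, 0, 0, 0, 0, 0, 4]]}}

```text
clock: 9.2
position: [0.5484, 0.4186, 0.0042]
tool_rot: [2.366, 1.569, 0.782]
force: [-2.2, -1.0, 6.8]
grip_width: 0.0108
```

>>> {"op": "play_rows", "data": {"deltas": [[0, 0, 0, 0, 0, 0, 4], [0, 0, 0, 0, 0, 0, 4]]}}

```text
clock: 9.45
position: [0.5484, 0.4186, 0.0041]
tool_rot: [2.345, 1.569, 0.762]
force: [-1.1, -1.5, 6.8]
grip_width: 0.0103
```

>>> {"op": "play_rows", "data": {"deltas": [[0, 0, 15, 0, 0, 0, 4], [0, 0, 30, 0, 0, 0, 4], [0, 0, 40, 0, 0, 0, 4], [0, 0, 0, 0, 0, 0, 4]]}}

```text
clock: 9.95
position: [0.5495, 0.4192, 0.0923]
tool_rot: [2.293, 1.565, 0.709]
force: [0.3, 1.1, -0.8]
grip_width: 0.0101
```

```bash
python3 -c "
from h import *
tool(); c,im=shot('wrist','w7'); np.savez('w7.npz',*c)"
```

```text
t 9.95 p [549.5 419.2  92.3] jawdir deg -0.8 appr [ 0.005  0.004 -1.   ] F [ 0.3  1.1 -0.8] w 10.1 q [-0.89  0.8   0.26  1.53 -0.25  0.84 -0.56]
```

View pics/w7.png

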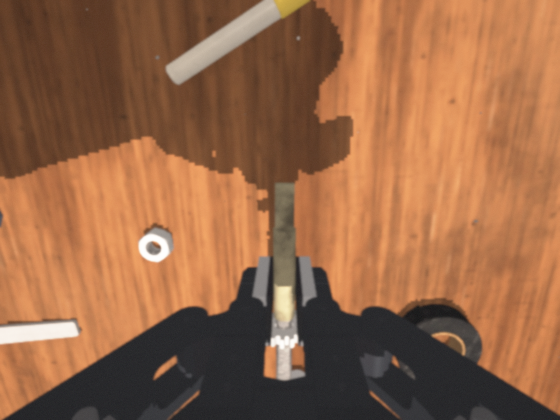

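```bash
python3 - <<'E'
from h import *
z=np.load('w7.npz');c=(z['arr_0'],z['arr_1'],z['arr_2'])
for dz in (-10,0,6,12,20): print(dz,proj(c,[[.5495,.4642,(92.3+dz)/1000],[.5495,.3915,(92.3+dz)/1000]]).round(1).tolist())
E
```

```text
-10 [[285.8, 177.4], [287.2, 309.0]]
0 [[286.0, 182.1], [287.5, 320.5]]
6 [[286.1, 185.2], [287.6, 328.1]]
12 [[286.2, 188.6], [287.8, 336.2]]
20 [[286.5, 193.6], [288.1, 347.9]]
```

>>> {"op": "play_rows", "data": {"deltas": [[1, -50, 0, 0, 0, -1.2, 4], [1, -55, 0, 0, 0, 0, 4], [1, -55, 0, 0, 0, 0, 4], [1, -55, 0, 0, 0, 0, 4], [1, -55, 0, 0, 0, 0, 4], [1, -55, 0, 0, 0, 0, 4], [2, -55, 0, 0, 0, 0, 4], [0, 0, 0, 0, 0, 0, 4]]}}

```text
clock: 11.0
position: [0.5556, 0.0331, 0.0878]
tool_rot: [-0.225, 1.569, -1.837]
force: [-0.2, -0.2, 0.1]
grip_width: 0.0106
```

```bash
python3 -c "
from h import *
tool()"
```

```text
t 11.0 p [555.6  33.1  87.8] jawdir deg -2.3 appr [-0.    -0.002 -1.   ] F [-0.2 -0.2  0.1] w 10.6 q [-0.33  0.63  0.22  1.9  -0.22  0.64 -0.01]
```

>>> {"op": "play_rows", "data": {"deltas": [[2, 6, -40, 0, 0, 0, 4], [0, 0, -25, 0, 0, 0, 4], [0, 0, -10, 0, 0, 0, 4], [0, 0, -4.5, 0, 0, 0, 4], [0, 0, 0, 0, 0, 0, 4]]}}

```text
clock: 11.62
position: [0.5581, 0.0442, 0.0088]
tool_rot: [1.713, 1.57, 0.108]
force: [-0.0, 0.4, -0.4]
grip_width: 0.0102
```

>>> {"op": "play_rows", "data": {"deltas": [[0, 0, 0, 0, 0, 0, 18], [0, 0, 0, 0, 0, 0, 26], [0, 0, 0, 0, 0, 0, 26], [0, 0, 25, 0, 0, 0, 26], [0, 10, 50, 0, 0, 0, 30], [0, 45, 20, 0, 0, 0, 38], [0, 50, 0, 0, 0, 0, 38], [0, 50, 0, 0, 0, 0, 38]]}}

```text
clock: 12.62
position: [0.5579, 0.2007, 0.1039]
tool_rot: [2.157, 1.57, 0.552]
force: [1.3, -0.8, -0.1]
grip_width: 0.0382
```

>>> {"op": "play_rows", "data": {"deltas": [[0, 42, 0, 0, 0, 0, 38], [0, 10, 0, 0, 0, 0, 38], [0, 0, 0, 0, 0, 0, 38]]}}

```text
clock: 13.0
position: [0.5577, 0.251, 0.1032]
tool_rot: [-0.303, 1.57, -1.907]
force: [-0.2, 0.5, 0.4]
grip_width: 0.038
```

```bash
python3 -c "
from h import *
tool(); c,im=shot('wrist','w8'); np.savez('w8.npz',*c); c,s=shot('side','s8')
s=cv2.resize(s[160:230,220:340],(480,280),interpolation=3)
o=np.zeros((600,560,3),np.uint8);o[:320]=im[60:380];o[320:,:480]=s;cv2.imwrite('pics/m8.png',o)"
```

```text
t 13.0 p [557.7 251.  103.2] jawdir deg -1.9 appr [-0. -0. -1.] F [-0.2  0.5  0.4] w 38.0 q [-0.69  0.68  0.26  1.75 -0.23  0.75 -0.35]
```

View pics/m8.png

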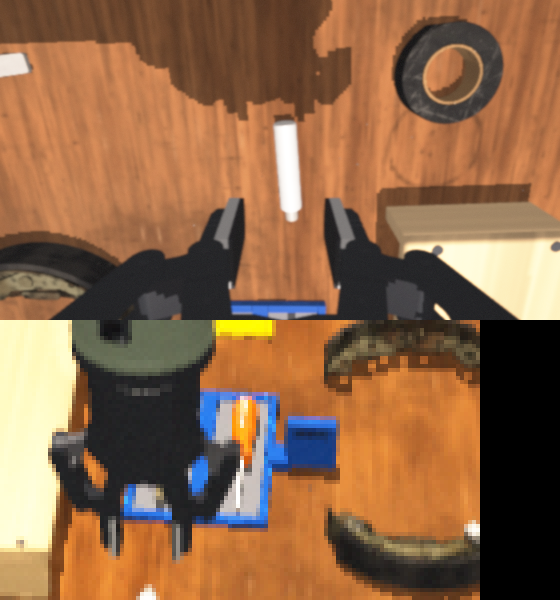

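The driver lies in the front bay. The pin runs (285,182) to (292,279) in the full frame, with the stub at the lower end. I have viewed 10 pictures so far.

```bash
python3 - <<'E'
from h import *
z=np.load('w8.npz');c=(z['arr_0'],z['arr_1'],z['arr_2'])
im=cv2.imread('pics/w8.png');H,S,V=cv2.split(cv2.cvtColor(im,cv2.COLOR_BGR2HSV))
m=((S<50)&(V>170)).astype(np.uint8)*255;m[:170]=0;m[290:]=0;m[:,:262]=0;m[:,312:]=0
k=max(cv2.findContours(m,0,1)[0],key=cv2.contourArea)
P=ray(c,k[:,0].astype(float),.008)[:,:2].astype(np.float32)*1000; print(cv2.minAreaRect(P),cv2.boxPoints(cv2.minAreaRect(P)))
for n,uv,h in [('pin',[(286,182),(292,279)],.008)]: 
    p=(ray(c,uv,h)*1000)[:,:2];print(n,p.round(1).tolist())
print('shelf',ray(c,[(387,266)],.054),ray(c,[(400,310)],.042))
E
```

```text
((558.8832397460938, 232.3470458984375), (16.86972999572754, 81.5534439086914), 2.6854913234710693) [[548.5471  272.68378]
 [552.36816 191.21991]
 [569.21936 192.01031]
 [565.3983  273.47418]]
pin [[558.4, 274.0], [560.8, 192.7]]
shelf [[0.62252467 0.22658554 0.054     ]] [[0.63813868 0.18433875 0.042     ]]
```

>>> {"op": "play_rows", "data": {"deltas": [[1, -7, -35, 0, 0, 4.6, 38], [0, -6, -35, 0, 0, 0, 38], [0, 0, -20, 0, 0, 0, 38], [0, 0, -10, 0, 0, 0, 38], [0, 0, 0, 0, 0, 0, 38], [0, 0, 0, 0, 0, 0, 15], [0, 0, 0, 0, 0, 0, 4], [0, 0, 0, 0, 0, 0, 4]]}}

```text
clock: 14.1
position: [0.5594, 0.2385, 0.0044]
tool_rot: [2.053, 1.569, 0.529]
force: [-1.2, 0.4, 5.6]
grip_width: 0.0105
```

>>> {"op": "play_rows", "data": {"deltas": [[0, 0, 0, 0, 0, 0, 4], [0, 0, 0, 0, 0, 0, 4], [0, 0, 0, 0, 0, 0, 4], [0, 0, 15, 0, 0, 0, 4], [0, 0, 35, 0, 0, 0, 4], [0, 0, 45, 0, 0, 0, 4], [0, 0, 0, 0, 0, 0, 4]]}}

```text
clock: 14.98
position: [0.5607, 0.2389, 0.1026]
tool_rot: [2.03, 1.565, 0.505]
force: [0.3, 0.7, -0.9]
grip_width: 0.0105
```

```bash
python3 -c "
from h import *
tool(); c,im=shot('wrist','w9'); np.savez('w9.npz',*c)"
```

```text
t 14.97 p [560.7 238.9 102.6] jawdir deg 2.6 appr [ 0.005  0.003 -1.   ] F [ 0.3  0.7 -0.9] w 10.5 q [-0.66  0.67  0.23  1.76 -0.22  0.73 -0.27]
```

View pics/w9.png

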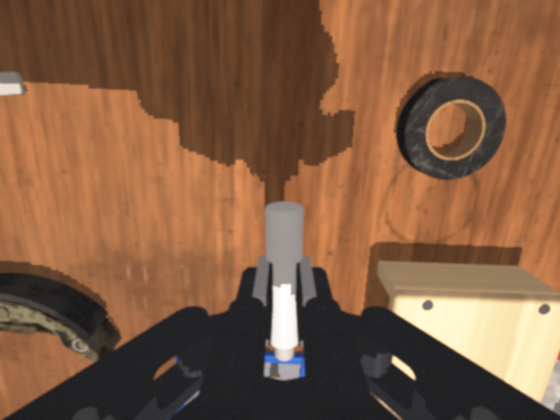

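>>> {"op": "play_rows", "data": {"deltas": [[0, -50, 0, 0, 0, -1, 4], [0, -60, 0, 0, 0, 0, 4], [0, -60, 0, 0, 0, 0, 4], [0, -60, 0, 0, 0, 0, 4], [0, -60, 0, 0, 0, 0, 4], [0, -60, 0, 0, 0, 0, 4], [0, -60, 0, 0, 0, 0, 4], [0, -55, 0, 0, 0, 0, 4]]}}

```text
clock: 16.02
position: [0.5582, -0.229, 0.0979]
tool_rot: [-1.845, 1.57, 2.896]
force: [0.8, 0.1, -1.0]
grip_width: 0.0105
```

>>> {"op": "play_rows", "data": {"deltas": [[0, 0, -10, 0, 0, 0, 4], [0, 0, 0, 0, 0, 0, 4]]}}

```text
clock: 16.27
position: [0.5581, -0.2262, 0.0872]
tool_rot: [-2.107, 1.568, 2.634]
force: [0.7, 0.6, -0.3]
grip_width: 0.0107
```

```bash
python3 -c "
from h import *
tool()"
```

```text
t 16.27 p [ 558.1 -226.2   87.2] jawdir deg 1.6 appr [-0.002  0.001 -1.   ] F [ 0.7  0.6 -0.3] w 10.7 q [ 0.16  0.68  0.19  1.78 -0.19  0.7   0.48]
```

Pick height was 4.4 mm, so I'll release at about 8.5 mm.

>>> {"op": "play_rows", "data": {"deltas": [[3, -4, -40, 0, 0, 0, 4], [0, 0, -25, 0, 0, 0, 4], [0, 0, -10, 0, 0, 0, 4], [0, 0, -3.5, 0, 0, 0, 4], [0, 0, 0, 0, 0, 0, 4], [0, 0, 0, 0, 0, 0, 18], [0, 0, 0, 0, 0, 0, 26], [0, 0, 0, 0, 0, 0, 26]]}}

```text
clock: 17.27
position: [0.562, -0.231, 0.0101]
tool_rot: [1.258, 1.57, -0.284]
force: [0.8, -0.3, 0.2]
grip_width: 0.0261
```

>>> {"op": "play_rows", "data": {"deltas": [[0, 0, 25, 0, 0, 0, 26], [0, 10, 50, 0, 0, 0, 30], [-12, 60, 20, 0, 0, 0, 38], [-12, 60, 0, 0, 0, 0, 38], [-12, 60, 0, 0, 0, 0, 38], [-12, 60, 0, 0, 0, 0, 38], [-12, 60, 0, 0, 0, 0, 38], [-12, 60, 0, 0, 0, 0, 38]]}}

```text
clock: 18.27
position: [0.4897, 0.1392, 0.1045]
tool_rot: [2.019, 1.57, 0.477]
force: [1.7, -0.8, 0.3]
grip_width: 0.0382
```

>>> {"op": "play_rows", "data": {"deltas": [[-10, 60, 0, 0, 0, 0, 38], [-10, 60, 0, 0, 0, 0, 38], [-10, 60, 0, 0, 0, 0, 38], [-10, 60, 0, 0, 0, 0, 38], [0, 20, 0, 0, 0, 0, 38], [0, 0, 0, 0, 0, 0, 38]]}}

```text
clock: 19.02
position: [0.4499, 0.3981, 0.104]
tool_rot: [0.375, 1.571, -1.165]
force: [-0.0, -0.2, -0.0]
grip_width: 0.038
```

```bash
python3 - <<'E'
from h import *
s,R=tool(); c,im=shot('wrist','w10'); np.savez('w10.npz',*c)
H,S,V=cv2.split(cv2.cvtColor(im,cv2.COLOR_BGR2HSV))
m=((S<60)&(V>120)).astype(np.uint8)*255
e=proj(c,[[.4515,.398,.01]])[0]; print('expect px',e)
b=np.zeros_like(m); cv2.circle(b,(int(e[0]),int(e[1])),40,255,-1)
ks=cv2.findContours(m&b,0,1)[0]
for k in ks:
  if cv2.contourArea(k)>80:
    for z in(.006,.012):
        P=ray(c,k[:,0].astype(float),z)[:,:2].astype(np.float32)*1000; print(z,cv2.minAreaRect(P))
x,y=e.astype(int); o=cv2.resize(im[max(0,y-50):y+50,max(0,x-60):x+60],None,fx=4,fy=4,interpolation=3)
sd=shot('side','s10')[1][130:215,220:320]; sd=cv2.resize(sd,None,fx=4,fy=4,interpolation=3)
o=cv2.resize(o,(400,340)); cv2.imwrite('pics/m10.png',np.hstack([o,sd]))
E
```

```text
t 19.02 p [449.9 398.1 104. ] jawdir deg 1.8 appr [ 0. -0. -1.] F [-0.  -0.2 -0. ] w 38.0 q [-1.    0.66  0.25  1.78 -0.23  0.73 -0.59]
expect px [288.11704751 212.24596954]
0.006 ((451.8681945800781, 397.4981384277344), (22.518901824951172, 26.010560989379883), 1.817318320274353)
0.012 ((451.72576904296875, 399.459716796875), (21.95951271057129, 25.364360809326172), 1.818003535270691)
```

View pics/m10.png

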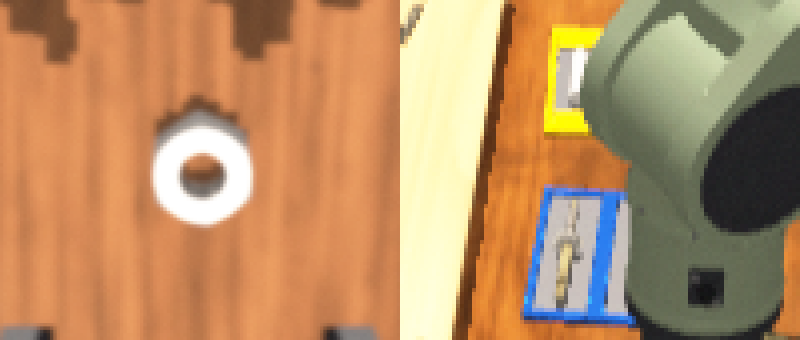

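The strut lies in the back bay and the pin in yellow's long bay. The nut is at (452,398) with its flats across the jaw. That makes 12 pictures viewed.

>>> {"op": "play_rows", "data": {"deltas": [[2, 0, -40, 0, 0, 0, 38], [0, 0, -35, 0, 0, 0, 38], [0, 0, -18, 0, 0, 0, 38], [0, 0, -8.5, 0, 0, 0, 38], [0, 0, 0, 0, 0, 0, 38], [0, 0, 0, 0, 0, 0, 20], [0, 0, 0, 0, 0, 0, 14], [0, 0, 0, 0, 0, 0, 14]]}}

```text
clock: 20.12
position: [0.4527, 0.3977, 0.0039]
tool_rot: [2.287, 1.569, 0.745]
force: [-0.7, -0.6, 5.6]
grip_width: 0.0199
```

>>> {"op": "play_rows", "data": {"deltas": [[0, 0, 0, 0, 0, 0, 14], [0, 0, 0, 0, 0, 0, 14], [0, 0, 15, 0, 0, 0, 14], [0, 0, 35, 0, 0, 0, 14], [0, 0, 45, 0, 0, 0, 14], [0, 0, 0, 0, 0, 0, 14]]}}

```text
clock: 20.88
position: [0.4537, 0.3987, 0.1022]
tool_rot: [2.372, 1.565, 0.83]
force: [-0.2, 0.2, -0.3]
grip_width: 0.02
```

>>> {"op": "play_rows", "data": {"deltas": [[4, -55, 0, 0, 0, 0, 14], [4, -60, 0, 0, 0, 0, 14], [4, -60, 0, 0, 0, 0, 14], [4, -60, 0, 0, 0, 0, 14], [4, -60, 0, 0, 0, 0, 14], [4, -60, 0, 0, 0, 0, 14], [4, -60, 0, 0, 0, 0, 14], [4, -60, 0, 0, 0, 0, 14]]}}

```text
clock: 21.88
position: [0.4842, -0.0795, 0.0982]
tool_rot: [1.725, 1.57, 0.183]
force: [0.6, 0.0, -0.2]
grip_width: 0.0197
```

>>> {"op": "play_rows", "data": {"deltas": [[5, -60, 0, 0, 0, 0, 14], [5, -60, 0, 0, 0, 0, 14], [5, -42, -10, 0, 0, 0, 14], [0, 0, 0, 0, 0, 0, 14]]}}

```text
clock: 22.38
position: [0.4983, -0.2431, 0.0874]
tool_rot: [-0.417, 1.57, -1.963]
force: [-0.2, 0.6, -1.3]
grip_width: 0.0197
```

```bash
python3 - <<'E'
from h import *
tool()
sd=shot('side','s11')[1][120:220,200:340]; cv2.imwrite('pics/m11.png',cv2.resize(sd,None,fx=5,fy=5,interpolation=3))
E
```

```text
t 22.38 p [ 498.3 -243.1   87.4] jawdir deg 1.4 appr [-0.    -0.001 -1.   ] F [-0.2  0.6 -1.3] w 19.7 q [ 0.22  0.62  0.18  1.91 -0.18  0.63  0.53]
```

View pics/m11.png

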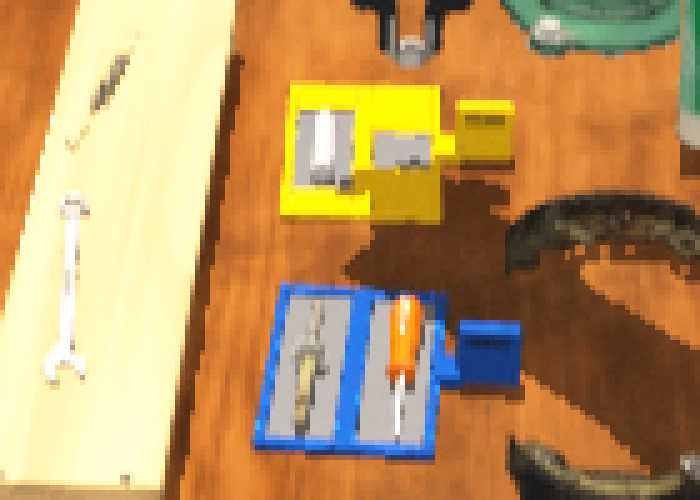

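All three placed parts lie in their bays and the trays are undisturbed. Next I lower the nut.

>>> {"op": "play_rows", "data": {"deltas": [[3, 5, -40, 0, 0, 0, 14], [0, 0, -25, 0, 0, 0, 14], [0, 0, -10, 0, 0, 0, 14], [0, 0, -4, 0, 0, 0, 14], [0, 0, 0, 0, 0, 0, 14], [0, 0, 0, 0, 0, 0, 27], [0, 0, 0, 0, 0, 0, 28], [0, 0, 0, 0, 0, 0, 28]]}}

```text
clock: 23.42
position: [0.5023, -0.2347, 0.009]
tool_rot: [1.161, 1.57, -0.381]
force: [0.4, -0.9, -0.6]
grip_width: 0.0279
```

>>> {"op": "play_rows", "data": {"deltas": [[0, 0, 25, 0, 0, 0, 28], [0, 0, 50, 0, 0, 0, 30], [-6, 30, 30, 0, 0, 9, 38], [-10, 40, 10, 0, 0, 10, 38], [-10, 40, 10, 0, 0, 10, 38], [-10, 40, 10, 0, 0, 10, 38], [-10, 30, 10, 0, 0, 10, 38], [-10, 20, 0, 0, 0, 10, 38]]}}

```text
clock: 24.42
position: [0.4462, -0.0333, 0.1545]
tool_rot: [0.515, 1.569, 0.01]
force: [0.0, -0.2, -0.1]
grip_width: 0.0378
```

>>> {"op": "play_rows", "data": {"deltas": [[-6, 20, 0, 0, 0, 10, 38], [-6, 20, 0, 0, 0, 10, 38], [0, 10, 0, 0, 0, 8, 38], [0, 0, 0, 0, 0, 0, 38]]}}

```text
clock: 24.92
position: [0.4342, 0.0156, 0.1538]
tool_rot: [0.665, 1.57, 0.642]
force: [0.6, -0.0, 0.4]
grip_width: 0.0377
```

```bash
python3 - <<'E'
from h import *
tool()
c,im=shot('wrist','w12'); np.savez('w12.npz',*c); sd=shot('side','s12')[1]
E
```

```text
t 24.93 p [434.2  15.6 153.8] jawdir deg 88.7 appr [ 0.  0. -1.] F [ 0.6 -0.   0.4] w 37.7 q [ 0.    0.35 -0.22  2.15  0.12  0.66  1.25]
```

View pics/w12.png

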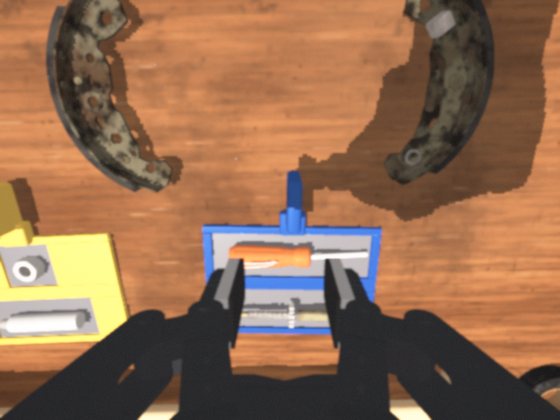

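The nut and pin lie in the yellow bays, and the driver and strut in the blue ones. The blue tab is at (294,172) to (294,210), the front edge of the tray at (204,227) to (380,228). 14 pictures viewed.

```bash
python3 - <<'E'
from h import *
z=np.load('w12.npz');c=(z['arr_0'],z['arr_1'],z['arr_2'])
for n,uv,h in [('tab top',[(289,173),(300,173)],.048),('tab top back',[(289,207),(300,207)],.048),('tray front',[(204,227),(380,228)],.006),('tray left back',[(376,333)],.006)]:
    print(n,(ray(c,uv,h)*1000)[:,:2].round(1).tolist())
im=cv2.imread('pics/w12.png');H,S,V=cv2.split(cv2.cvtColor(im,cv2.COLOR_BGR2HSV))
m=((H>100)&(H<130)&(S>130)&(V>50)).astype(np.uint8)
ys,xs=np.where(m[170:206,270:320]); print('tab cols',xs.min()+270,xs.max()+270,'rows',ys.min()+170)
for r in (175,190,200): q=np.where(m[r,260:330])[0]+260; print(r,q.min(),q.max())
# shelf top front edge from side cam
i=cv2.imread('pics/s12.png'); cs=cam('side')
Hs,Ss,Vs=cv2.split(cv2.cvtColor(i,cv2.COLOR_BGR2HSV))
for y in range(130,225,12):
    row=i[y,200:262].astype(int); # wood lightness boundary
    print(y,Vs[y,225:252].tolist() if y in(142,190) else '', )
E
```

```text
tab top [[405.1, 20.2], [405.3, 28.7]]
tab top back [[432.5, 19.8], [432.7, 28.5]]
tray front [[463.7, -60.6], [468.5, 106.0]]
tray left back [[587.5, 109.7]]
tab cols 288 301 rows 172
175 289 298
190 288 301
200 288 300
130 
142 [255, 255, 255, 255, 255, 255, 255, 255, 255, 255, 255, 255, 255, 255, 255, 255, 255, 255, 254, 105, 94, 99, 199, 209, 215, 226, 230]
154 
166 
178 
190 [255, 255, 255, 255, 255, 255, 255, 255, 255, 255, 255, 217, 124, 115, 106, 169, 205, 208, 219, 225, 219, 208, 203, 220, 213, 195, 199]
202 
214
```

```bash
python3 - <<'E'
from h import *
i=cv2.imread('pics/s12.png'); cs=cam('side')
V=i.max(2).astype(int); pts=[]
for y in range(130,218,4):
    r=V[y,222:258]; k=np.where(r<180)[0]
    if len(k): 
        j=k[0]; a,b=r[j-1],r[j]; pts.append((222+j-1+.5,y))
P=ray(cs,pts,.054)*1000; f=np.polyfit(P[:,1],P[:,0],1); print('edge x at y=23:',np.polyval(f,23),'slope deg',np.degrees(f[0]),'resid',(P[:,0]-np.polyval(f,P[:,1])).std().round(2), P[[0,-1]].round(0).tolist())
# scene cam view of shelf front top edge
c=cam('scene'); im=vision.grab_frame('scene')[:,:,::-1]; cv2.imwrite('pics/sc12.png',im); cv2.imwrite('pics/sc12c.png',cv2.resize(im[130:240,215:415],None,fx=4,fy=4,interpolation=3))
E
```

```text
edge x at y=23: 641.5675145100139 slope deg -4.801596550349268 resid 21.99 [[639.0, -286.0, 54.0], [637.0, 188.0, 54.0]]
```

View pics/sc12c.png

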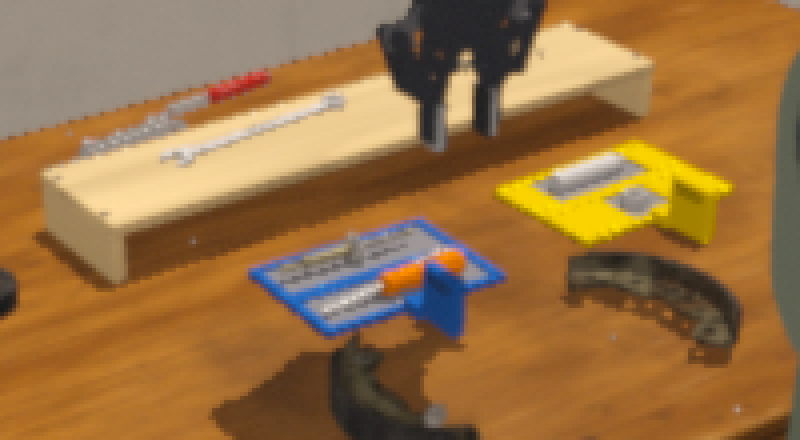

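```bash
python3 - <<'E'
from h import *
def L(n): z=np.load(n);return (z['arr_0'],z['arr_1'],z['arr_2'])
print('w8',ray(L('w8.npz'),[(387,266)],0)*1000,ray(L('w8.npz'),[(400,310)],.054)*1000)
print('w3',ray(L('w3.npz'),[(516,202)],0)*1000)
c=cam('scene')
print('scene',ray(c,[(241.75,185),(378,146.25)],.054)*1000,ray(c,[(246.3,200.7)],0)*1000)
print('scene tray front corners',ray(c,[(215+334/4,130+334/4),(215+505/4,130+278/4)],.005)*1000)
# robust side edge
i=cv2.imread('pics/s12.png'); cs=cam('side'); V=i.max(2).astype(int); pts=[]
for y in range(124,222,3):
    k=np.where(V[y,222:260]<180)[0]
    if len(k): pts.append((222+k[0]-.5,y))
P=ray(cs,pts,.054)*1000
l=cv2.fitLine(P[:,:2].astype(np.float32),cv2.DIST_HUBER,0,.5,.01).ravel()
print('side edge x@23',l[2]+(23-l[3])*l[0]/l[1],'yaw',-np.degrees(np.arctan(l[0]/l[1])),P[::4,:2].round(0).tolist())
E
```

```text
w8 [[ 6.40332310e+02  1.97781148e+02 -2.77555756e-14]] [[633.49814398 192.84090939  54.        ]]
w3 [[640.03536516 196.5753577    0.        ]]
scene [[ 647.53574655  199.22185016   54.        ]
 [ 633.2134224  -368.77950936   54.        ]] [[636.26458721 192.40970677   0.        ]]
scene tray front corners [[465.59294429 106.37160243   5.        ]
 [460.13053249 -56.01349766   5.        ]]
side edge x@23 638.20544 yaw 0.18287578 [[639.0, -286.0], [639.0, -204.0], [639.0, -128.0], [640.0, -57.0], [640.0, 10.0], [637.0, 73.0], [637.0, 132.0], [637.0, 188.0]]
```

Shelf front edge x≈639 at nearly zero yaw. Tray front edge x≈466 with yaw about -1.7°, tab at (434,24.5). So the slide is about 173 mm with a 1.7° straightening turn. 15 pictures viewed.

>>> {"op": "play_rows", "data": {"deltas": [[-2, 5, -40, 0, 0, 0, 38], [-1, 4, -45, 0, 0, 0, 38], [0, 0, -35, 0, 0, 0, 38], [0, 0, -18, 0, 0, 0, 38], [0, 0, 0, 0, 0, 0, 38], [0, 0, 0, 0, 0, 0, 18], [0, 0, 0, 0, 0, 0, 6], [0, 0, 0, 0, 0, 0, 6]], "grip_force": 40}}

```text
clock: 26.08
position: [0.4318, 0.024, 0.0166]
tool_rot: [-0.038, 1.569, -0.062]
force: [-0.8, -1.7, 9.9]
grip_width: 0.0114
```

>>> {"op": "play_rows", "data": {"deltas": [[0, 0, 0, 0, 0, 0, 6], [0, 0, 0, 0, 0, 0, 6]]}}

```text
clock: 26.32
position: [0.4318, 0.024, 0.0166]
tool_rot: [-0.024, 1.569, -0.049]
force: [-0.7, -2.0, 11.0]
grip_width: 0.0116
```

```bash
python3 - <<'E'
from h import *
tool()
E
```

```text
t 26.32 p [431.8  24.   16.6] jawdir deg 88.6 appr [ 0.002 -0.    -1.   ] F [-0.7 -2.  11. ] w 11.6 q [-0.1   0.63 -0.12  2.23  0.24  0.3   1.12]
```

>>> {"op": "play_rows", "data": {"deltas": [[0, 0, 1, 0, 0, 0, 6], [4, 0, 0, 0, 0, 0.2, 6], [8, -0.3, 0, 0, 0, 0.2, 6], [10, -0.4, 0, 0, 0, 0.2, 6], [10, -0.4, 0, 0, 0, 0.2, 6], [10, -0.4, 0, 0, 0, 0.2, 6], [10, -0.4, 0, 0, 0, 0.2, 6], [10, -0.4, 0, 0, 0, 0.2, 6]]}}

```text
clock: 27.32
position: [0.4939, 0.022, 0.0167]
tool_rot: [-1.587, 1.571, -1.586]
force: [-2.0, 0.4, -1.7]
grip_width: 0.0112
```

>>> {"op": "play_rows", "data": {"deltas": [[10, -0.4, 0, 0, 0, 0.2, 6], [10, -0.3, 0, 0, 0, 0.1, 6], [10, 0, 0, 0, 0, 0, 6], [10, 0, 0, 0, 0, 0, 6], [10, 0, 0, 0, 0, 0, 6], [10, 0, 0, 0, 0, 0, 6], [8, 0, 0, 0, 0, 0, 6], [4, 0, 0, 0, 0, 0, 6]]}}

```text
clock: 28.32
position: [0.5656, 0.0213, 0.0167]
tool_rot: [-3.064, 1.571, -3.058]
force: [-5.7, -0.4, 3.3]
grip_width: 0.0115
```

>>> {"op": "play_rows", "data": {"deltas": [[6, 0, 0, 0, 0, 0, 6], [6, 0, 0, 0, 0, 0, 6], [4, 0, 0, 0, 0, 0, 6], [0, 0, 0, 0, 0, 0, 6], [0, 0, 0, 0, 0, 0, 6]]}}

```text
clock: 28.95
position: [0.5816, 0.0213, 0.0168]
tool_rot: [0.114, 1.57, 0.12]
force: [1.1, 0.1, -3.0]
grip_width: 0.0117
```

```bash
python3 - <<'E'
from h import *
tool()
c,im=shot('wrist','w13'); np.savez('w13.npz',*c)
cs,s=shot('side','s13'); s=cv2.resize(s[150:230,220:320],(500,400),interpolation=3)
sc,q=shot('scene','sc13')
q=cv2.resize(q[140:220,230:350],(300,200),interpolation=3)
o=np.zeros((600,800,3),np.uint8); o[:400,:500]=s; o[:200,500:]=q; o[400:,:300]=0
w=cv2.resize(im[200:420,180:420],(300,275)); o[200:475,500:]=w
cv2.imwrite('pics/m13.png',o)
E
```

```text
t 28.95 p [581.6  21.3  16.8] jawdir deg 90.4 appr [ 0.001  0.    -1.   ] F [ 1.1  0.1 -3. ] w 11.7 q [-0.02  0.76 -0.17  1.84  0.23  0.56  1.24]
```

```bash
cat > edge.py <<'E'
from h import *
import sys
def L(n): z=np.load(n);return (z['arr_0'],z['arr_1'],z['arr_2'])
def wr(n):
    c=L(n+'.npz'); im=cv2.imread('pics/'+n+'.png');H,S,V=cv2.split(cv2.cvtColor(im,cv2.COLOR_BGR2HSV))
    m=(H>100)&(H<130)&(S>130)&(V>40)
    pts=[]
    for u in range(60,500,6):
        if 250<u<340: continue
        r=np.where(m[:,u])[0]
        if len(r)>1: pts.append((u,r[0]-.5))
    if pts:
        P=ray(c,pts,.006)*1000; l=cv2.fitLine(P[:,:2].astype(np.float32),cv2.DIST_HUBER,0,.3,.01).ravel()
        print(n,'tray front x@22',l[2]+(22-l[3])*l[0]/l[1],'yaw',-np.degrees(np.arctan(l[0]/l[1])),'y span',P[:,1].min(),P[:,1].max(),'n',len(pts), 'rows',pts[0],pts[-1])
def sd(n):
    c=cam('side'); im=cv2.imread('pics/'+n+'.png');H,S,V=cv2.split(cv2.cvtColor(im,cv2.COLOR_BGR2HSV))
    m=(H>100)&(H<130)&(S>130)&(V>40)
    pts=[]
    for y in range(160,235):
        r=np.where(m[y,200:330])[0]
        if len(r)>1: pts.append((200+r[-1]+.5,y))
    P=ray(c,pts,.006)*1000; print(n,P[:,:2].round(0).tolist())
wr(sys.argv[1]); sd(sys.argv[2])
E
python3 edge.py w12 s12; python3 edge.py w13 s13
python3 - <<'E'
import cv2
im=cv2.imread('pics/w13.png')
hs=cv2.cvtColor(im,cv2.COLOR_BGR2HSV)
for u in (120,180,400,460): print(u,[(r,*hs[r,u].tolist()) for r in range(190,420,8)])
E
```

```text
w12 tray front x@22 464.76392 yaw -2.2517948 y span -60.46676111897294 104.08412644316407 n 15 rows (204, np.float64(225.5)) (378, np.float64(227.5))
s12 [[563.0, -61.0], [506.0, -58.0], [467.0, -55.0], [467.0, -49.0], [467.0, -44.0], [467.0, -38.0], [467.0, -33.0], [467.0, -27.0], [414.0, -25.0], [414.0, -19.0], [414.0, -14.0], [414.0, -8.0], [414.0, -3.0], [414.0, 3.0], [414.0, 8.0], [414.0, 13.0], [414.0, 19.0], [414.0, 24.0], [414.0, 29.0], [418.0, 35.0], [469.0, 43.0], [469.0, 48.0], [468.0, 53.0], [468.0, 58.0], [468.0, 63.0], [472.0, 68.0], [471.0, 73.0], [471.0, 78.0], [471.0, 83.0], [471.0, 88.0], [471.0, 93.0], [471.0, 98.0], [471.0, 103.0], [471.0, 108.0], [474.0, 113.0]]
w13 tray front x@22 613.7168 yaw 0.08457573 y span -62.2124597029888 103.09170035334994 n 17 rows (132, np.float64(319.5)) (432, np.float64(316.5))
s13 [[620.0, -57.0], [620.0, -52.0], [619.0, -46.0], [619.0, -40.0], [618.0, -35.0], [618.0, -29.0], [572.0, -26.0], [568.0, -21.0], [568.0, -16.0], [567.0, -10.0], [567.0, -5.0], [566.0, 1.0], [566.0, 6.0], [566.0, 11.0], [565.0, 17.0], [565.0, 22.0], [565.0,
[... 1957 characters left out ...]
 110, 16, 48), (390, 110, 16, 48), (398, 120, 11, 47), (406, 135, 11, 47), (414, 135, 11, 48)]
460 [(190, 12, 145, 120), (198, 12, 143, 107), (206, 12, 141, 114), (214, 12, 144, 117), (222, 12, 149, 120), (230, 11, 143, 105), (238, 12, 146, 112), (246, 12, 152, 114), (254, 12, 151, 110), (262, 11, 150, 121), (270, 12, 143, 130), (278, 12, 144, 126), (286, 12, 147, 134), (294, 12, 145, 130), (302, 12, 149, 132), (310, 12, 147, 120), (318, 12, 153, 206), (326, 11, 155, 191), (334, 12, 153, 224), (342, 12, 148, 124), (350, 12, 145, 128), (358, 105, 11, 48), (366, 120, 15, 50), (374, 120, 15, 50), (382, 120, 17, 46), (390, 110, 16, 47), (398, 113, 22, 46), (406, 120, 17, 46), (414, 130, 15, 51)]
```

Correcting for the visible lower edge of the tray, both cameras put its front at x≈618, so about 20.5 mm remain.

>>> {"op": "play_rows", "data": {"deltas": [[4, 0, 0, 0, 0, 0, 6], [6, 0, 0, 0, 0, -0.2, 6], [6, 0, 0, 0, 0, 0, 6], [4.5, 0, 0, 0, 0, 0, 6], [0, 0, 0, 0, 0, 0, 6], [0, 0, 0, 0, 0, 0, 6]]}}

```text
clock: 29.85
position: [0.6022, 0.0213, 0.0167]
tool_rot: [0.139, 1.57, 0.142]
force: [2.1, -0.6, -1.9]
grip_width: 0.0118
```

```bash
python3 - <<'E'
from h import *
tool()
c,im=shot('wrist','w14'); np.savez('w14.npz',*c)
cs,s=shot('side','s14')
E
python3 edge.py w14 s14
```

```text
t 29.85 p [602.2  21.3  16.7] jawdir deg 90.1 appr [ 0.001  0.    -1.   ] F [ 2.1 -0.6 -1.9] w 11.8 q [-0.01  0.78 -0.18  1.79  0.22  0.6   1.25]
w14 tray front x@22 633.0823 yaw 0.1137543 y span -62.33263048963546 102.9328761637297 n 11 rows (132, np.float64(319.5)) (432, np.float64(316.5))
s14 [[638.0, -56.0], [637.0, -51.0], [637.0, -45.0], [636.0, -39.0], [628.0, -29.0], [589.0, -25.0], [589.0, -20.0], [588.0, -14.0], [588.0, -9.0], [588.0, -4.0], [587.0, 2.0], [587.0, 7.0], [586.0, 13.0], [586.0, 18.0], [586.0, 23.0], [585.0, 28.0], [622.0, 36.0], [639.0, 42.0], [638.0, 47.0], [638.0, 52.0], [637.0, 57.0], [637.0, 62.0], [639.0, 73.0], [638.0, 78.0], [638.0, 83.0], [637.0, 88.0], [637.0, 93.0], [636.0, 98.0], [639.0, 108.0]]
```

>>> {"op": "play_rows", "data": {"deltas": [[0, 0, 0, 0, 0, 0, 20], [0, 0, 0, 0, 0, 0, 30], [0, 0, 0, 0, 0, 0, 30], [0, 0, 30, 0, 0, 0, 30], [0, 0, 50, 0, 0, 0, 30], [0, 0, 50, 0, 0, 0, 30], [0, 0, 40, 0, 0, 0, 30], [0, 0, 0, 0, 0, 0, 30]]}}

```text
clock: 30.95
position: [0.6031, 0.0214, 0.1898]
tool_rot: [0.055, 1.566, 0.057]
force: [-0.2, -0.5, -0.2]
grip_width: 0.03
```

```bash
python3 - <<'E'
from h import *
tool()
c,im=shot('wrist','w15'); np.savez('w15.npz',*c)
cs,s=shot('side','s15')
# shelf + tray pixels in wrist: wood-light vs bench
H,S,V=cv2.split(cv2.cvtColor(im,cv2.COLOR_BGR2HSV))
for u in (120,160,200,400,440): print(u,[(r,H[r,u],S[r,u],V[r,u]) for r in range(225,330,5)])
for z in (.0,.006,.042,.054): print(z,proj(c,[[.639,-.03,z],[.639,.08,z]]).round(1).tolist())
E
python3 edge.py w15 s15
```

```text
t 30.95 p [603.1  21.4 189.8] jawdir deg 90.1 appr [ 0.005  0.    -1.   ] F [-0.2 -0.5 -0.2] w 30.0 q [ 0.03  0.54 -0.23  1.7   0.15  0.92  1.31]
120 [(225, np.uint8(11), np.uint8(149), np.uint8(77)), (230, np.uint8(15), np.uint8(102), np.uint8(108)), (235, np.uint8(19), np.uint8(89), np.uint8(234)), (240, np.uint8(21), np.uint8(79), np.uint8(249)), (245, np.uint8(22), np.uint8(75), np.uint8(250)), (250, np.uint8(21), np.uint8(79), np.uint8(249)), (255, np.uint8(21), np.uint8(80), np.uint8(248)), (260, np.uint8(21), np.uint8(82), np.uint8(246)), (265, np.uint8(20), np.uint8(88), np.uint8(240)), (270, np.uint8(20), np.uint8(86), np.uint8(243)), (275, np.uint8(21), np.uint8(83), np.uint8(246)), (280, np.uint8(20), np.uint8(84), np.uint8(245)), (285, np.uint8(20), np.uint8(89), np.uint8(239)), (290, np.uint8(21), np.uint8(82), np.uint8(247)), (295, np.uint8(20), np.uint8(84), np.uint8(245)), (300, np.uint8(21), np.uint8(80), np.uint8(249)), (305, np.uint8(21), np.uint8(82), np.uint8(247)), (310, np.uint8(20), np.uint8(83), np.uint8(247)), (315, np.uint8(21), np.uint8(84), np.uint8(246))
[... 4370 characters left out ...]
9, 218.1], [339.2, 218.3]]
0.042 [[229.6, 230.8], [345.3, 231.1]]
0.054 [[227.5, 235.6], [347.6, 236.0]]
w15 tray front x@22 634.8816 yaw 0.16956376 y span -62.47054702940148 101.63528024822425 n 12 rows (204, np.float64(216.5)) (360, np.float64(214.5))
s15 [[638.0, -56.0], [637.0, -51.0], [637.0, -45.0], [636.0, -39.0], [621.0, -29.0], [589.0, -25.0], [589.0, -20.0], [588.0, -14.0], [588.0, -9.0], [588.0, -4.0], [587.0, 2.0], [587.0, 7.0], [586.0, 13.0], [586.0, 18.0], [586.0, 23.0], [585.0, 28.0], [622.0, 36.0], [639.0, 42.0], [638.0, 47.0], [638.0, 52.0], [637.0, 57.0], [637.0, 62.0], [639.0, 73.0], [638.0, 78.0], [638.0, 83.0], [637.0, 88.0], [637.0, 93.0], [636.0, 98.0], [639.0, 108.0]]
```

```bash
python3 - <<'E'
from h import *
z=np.load('w15.npz');c=(z['arr_0'],z['arr_1'],z['arr_2'])
im=cv2.imread('pics/w15.png');V=im.max(2).astype(int);H,S,_=cv2.split(cv2.cvtColor(im,cv2.COLOR_BGR2HSV))
xs=[];xb=[];xt=[]
for u in range(205,362,6):
    t=np.where(V[225:245,u]>185)[0][0]+225-.5
    b=[r for r in range(222,234) if S[r,u]<125 and H[r,u]<25]; 
    m=np.where((H[:,u]>100)&(H[:,u]<130)&(S[:,u]>130)&(V[:,u]>40))[0]
    xs.append(ray(c,[(u,t)],.054)[0,:2]*1000)
    if b: xb.append(ray(c,[(u,b[0]-.5)],.042)[0,:2]*1000)
    if len(m) and not 250<u<340: xt.append(ray(c,[(u,m[0]-.5)],0)[0,:2]*1000)
for n,a in (('shelf top',xs),('shelf low',xb),('tray bottom',xt)):
    a=np.array(a); print(n,np.median(a[:,0]),a[:,0].min(),a[:,0].max(),len(a))
o=np.hstack([cv2.resize(im[150:290,150:410],(520,280),interpolation=3),cv2.resize(cv2.imread('pics/s15.png')[130:235,230:310],(280,280),interpolation=3)])
cv2.imwrite('pics/m15.png',o)
E
```

```text
shelf top 636.6397300479587 635.8781227486776 636.8461800839999 27
shelf low 635.5210762214285 631.5606905536398 637.7869931263997 27
tray bottom 637.0897449644987 636.7001207008453 637.1942277576053 12
```

View pics/m15.png

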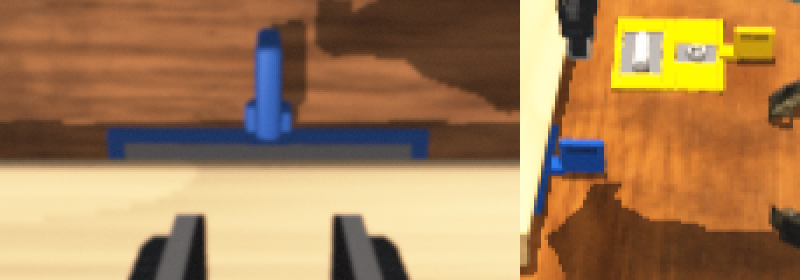

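The last picture shows only the tab and the front strip of the tray ahead of the shelf edge, which is parallax from the board's height. The yellow kit is in place. The measured edges agree: shelf 636.6 mm, tray 637.1 mm. Handing in.

```bash
python3 - <<'E'
from h import *
tool(); print(workorder.job_done())
E
```

```text
t 31.05 p [601.6  21.3 186.6] jawdir deg 90.1 appr [ 0. -0. -1.] F [ 0.8 -0.4  0.3] w 30.1 q [ 0.03  0.54 -0.23  1.7   0.15  0.92  1.31]
the job is handed in; nothing more can be done
None
```

Both kits are made up and the job is handed in at 31 s of the 115 s allowed.

- **Blue kit:** the driver is in the front bay and the strut in the back bay. I then slid the tray by its tab under the shelf, turning it about 1.7° on the way so that its front edge runs parallel to the shelf's.
- **Yellow kit:** the pin is in the longer bay and the nut in the small one. I did not move the tray itself.

**Last checks:**
- **Flush fit:** the wrist camera put the shelf front edge at x = 636.6 mm and the tray front at 637.1 mm. The side camera put them at about 638.3 and 638.5 mm. The tray is therefore flush to within about 1 mm, with roughly 0.2° of skew left.
- **Disagreement:** some rough single-point readings of the shelf edge, from the scene and early wrist pictures, differed by up to about 10 mm. I set those aside in favour of the fitted lines.
- **Contents:** all four parts lay flat in their bays just before the slide. In the final pictures the pin and nut still do. The driver and strut are now under the shelf, so I could not see them again.
- **Other items:** I did not touch the tape roll, the oil stone or the paint marker. I did not measure them again at the end.
- **Robot:** at hand-in the gripper was open about 187 mm above the bench, touching nothing. The highest wrist force I saw in the readings was about 12 N.

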